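# Check a cell carrier on the inspection jig and hold it in the corner

### The arm

A 6-joint arm with a two-finger parallel gripper is mounted at the origin on the work surface. World frame = base frame: x ahead of the robot, y to its left, z up, the work surface at z = 0. Lengths are in m, angles in degrees, forces in N, time in s.
With the tool pointing down it reaches from about 0.4 to 0.825 m from the base axis. Payload 7 kg.
Tool frame: the origin (TCP) lies at the centre of the arm's flange, where the gripper is bolted on; the fingertips stand 178 mm ahead of it and the grasp point (between the pads) lies 159 mm ahead of it (tip_reach is the distance from the TCP to the fingertips, in m); z points along the fingers, y is the line along which they close (so a half turn about z gives the same grasp; the last joint's range is limited). The gripper opens to 88 mm and grips with 3 to 60 N. Pads are 19 mm wide; open, the fingers measure 130 mm over their backs; the gripper's body (78 mm by 193 mm) begins 47 mm behind the grasp point.
Start: joints at [85.262, 20.546, 0.682, 0, -70.136, -16.507], TCP at [0.245, 0.629, 0.405] pointing down, gripper open.
Joint ranges: [-176.03, 176.03], [-82.01, 121.73], [-58.28, 71.71], [-173.87, 95.51], [-174.79, -0.11], [-173.66, 173.66]. Speed limits (degrees/s): [136.94, 136.94, 172.46, 180, 180, 180].

### API

Orientations are given as [roll, pitch, yaw] about the fixed x, y, z axes, in that order (R = Rz(yaw) Ry(pitch) Rx(roll)).
In Python, from plant import * gives the robot as it stands.
- The arm moves only by the shell command python3 -m handwheel 'ROWS'. ROWS is JSON, a list of rows, each a list of 7 numbers: the opening, from -1 (shut) to 1 (fully open), then the shift along the tool's x, y, z as a fraction of full scale, then the turn, a rotation vector about the tool's x, y, z as a fraction of full scale. A call has 1 to 5 rows; each row shifts and turns the commanded pose from where the row before left it, along the tool's axes as they then stand; what a row does not reach is not made up. Full scale, the value 1, is 0.025 m for a shift and 6 degrees for a turn. A row lasts 1/8 s, in which the tool goes at most 62.5 mm and 10.7 degrees, less where a joint would pass 70% of its speed; a pose out of reach is approached as far as the arm can. A call with a number of a shift or a turn outside -1 to 1 is refused whole. A call with a gripper value outside its range is refused whole. The fingers move at their own pace and stop on an object; the grip force is fixed at half the most. Time passes only in rows, so rows that do not move let the fingers close. It gives the time, the measured TCP pose, the force, the opening and the grip force at its end, in the units of the state.
- get_obs(): the state, without advancing time (a new reading comes with each control period).
- snapshot(name): name is "scene" or "top" or "wrist"; returns a dict with "color" (384x512x3 uint8, red, green, blue), "fx", "fy", "cx", "cy" (pixels), "R" (3x3) and "t" (3): a world point X has camera coordinates R X + t; the wrist camera has in their place "tool_from_camera" (4x4, takes a point from camera to tool coordinates, whose origin is the TCP and whose axes are the flange's). Camera axes: x right, y down, z forward; pixel columns grow to the right and rows downward; lengths in m; the calibration is good to about 2 mm. The wrist camera is an equidistant fisheye: a pixel r from the principal point sees the ray r / f radians off the axis. A picture is of the moment at which its call begins: read the wrist's pose just before it. There is no depth.
- close_job(): hands the job in; it is judged then, once.
The state is a dict: "clock": time; "joint_pos": joint angles; "qvel": joint speeds; "tau": joint torques, N m; "tool_pos": TCP position; "orientation": TCP orientation; "force": force on the tool from outside, world axes, zero at the start; "moment": the same for the moment, N m; "opening": finger opening in m; "gripper_force": force on a finger pad.
Only numpy, scipy, OpenCV 4.12 (cv2) and the standard library are available. Lean on these libraries where they do the work, as an engineer would, in place of code of your own. Each camera call takes 0.05 s, during which the arm holds its last target. There are 200 camera calls.

### The job

The aluminium cell carrier has to be checked on the inspection jig: lay it flat on the jig's plate and press one of its short ends square against the fence and down on the plate for a moment, away from the stop block. Then give it a quarter turn and press it, with a long side flat against the fence and an end right up to the stop block, firmly (about 10 N each way) against the fence and down on the plate with one diagonal push. Finish while holding it there with the gripper, still pushing, for the reading to be taken; leave the jar, the bottle and the cuvette rack alone.

Things in the scene. Friction and masses are not known exactly. Their poses are not given: they have to be found in the camera images.
- carrier: loose workpiece, bare aluminium, 0.22 to 0.36 kg: flat foot plate 100 (x) x 64 (y) x 12 (z) mm with an upright rib across its middle, 56 mm long along x, 10 mm thick along y. Grasp the rib from above, closing along y. Starts flat on the bench at any yaw. Origin: centre of the underside, z up. Same either way round: any short end (x = +-50 mm) and either long side (y = +-32 mm) will do
- rib_top (a point): middle of the rib's top edge: 56 mm above the carrier's underside, 44 mm above the top of its foot; axes as the carrier's
- jig: the inspection jig, fixed to the bench, place and yaw (up to 0.4 rad) varying: plate, fence and stop block, 160 (x) x 200 (y) mm. Origin: centre of its footprint, on the bench. x points to the fence, which is on the side away from the robot; y points along the fence to the stop block; z up
- jig_plate: the jig's grey, ground and polished flat plate, 160 (x) x 200 (y) mm; its top, on which the carrier is laid and slides easily (friction about 0.2, as on fence and stop block), is 14 mm above the bench. Same axes as the jig; origin at the jig's centre, 4 mm above the bench
- jig_fence: the jig's steel fence: a rigid straight bar along the whole +x side, 25 mm thick, 200 mm long, standing 28 mm above the plate. Its working face looks to the jig's -x and lies at x = +55 mm of the jig. Its origin is at the jig's centre, level with the plate's top (not on the bar)
- jig_stop: the jig's dark stop block, rigid, 60 (x) x 26 (y) mm, standing 22 mm above the plate against the fence at its +y end. Its working face looks to the jig's -y and lies at y = +70 mm of the jig; it reaches from the fence back to x = -5 mm of the jig. Its origin is at the jig's centre, level with the plate's top (not on the block)
- corner (a point): the inner corner where the fence's face, the stop block's face and the plate's top meet: at x 55, y 70, z 14 mm of the jig; axes as the jig's. With the carrier home in the corner its origin is 32 mm to -x and 50 mm to -y of this point; with a short end on the fence it is 50 mm to -x
- jar: bystander: low white jar with a red cap, 56 mm across, 75 mm tall; origin at the centre of its underside. Leave alone
- reagent: bystander: amber bottle with a black cap, 60 mm across, 130 mm tall; origin at the centre of its underside. Leave alone
- rack: bystander: white block rack with ten clear cuvettes, 70 x 150 mm, 54 mm tall; origin at the centre of its underside. Leave alone

How it is judged:
By the outcome, as a careful person would: the job done as asked, in the order asked, and still so for the second after the job is handed in, while the arm keeps its last pose, push and grip.
It also fails if it takes over 64 s, if anything falls off the work surface, if the arm or the gripper's body presses on something with over 40 N, if the wrist force passes 120 N, or if a joint passes its speed limit or range.

## Working session

There is one attempt and no reset: what is moved stays moved. The work goes in short steps, Python scripts to look and compute and a shell command to move; the robot and the scene stay as the last step left them, time stands still between calls to the robot, and variables do not carry over. Pictures are saved under pics/ and viewed, at most 10 in all, crops included, and the job is handed in when it is done.

```bash
mkdir -p pics; ls; python3 - <<'E'
from plant import *
import cv2,numpy as np
o=get_obs();print(o)
for n in("scene","top"):
    s=snapshot(n);cv2.imwrite(f"pics/{n}0.png",cv2.resize(s["color"][:,:,::-1],(800,600),interpolation=cv2.INTER_CUBIC))
    print(n,s["fx"],s["fy"],s["cx"],s["cy"],np.array(s["R"]).tolist(),s["t"])
E
```

```text
pics
{'clock': 0.0, 'joint_pos': array([ 8.52625477e+01,  2.05921251e+01,  6.34195049e-01, -1.99851511e-02,
       -7.01380581e+01, -1.65063432e+01]), 'qvel': array([ 0.02311703, -0.05937125,  0.04098798,  0.0457849 , -0.04787084,
       -0.14707295]), 'tau': array([-1.44530886e-04, -5.82714021e+01,  2.93043727e+01,  6.99717969e+00,
        6.93194437e-03, -1.75071955e-04]), 'tool_pos': array([0.24451428, 0.62894484, 0.40371829]), 'orientation': array([ 1.79902629e+02, -9.26183019e-03, -2.12505934e+01]), 'force': array([ 0.00329659,  0.86070677, -0.09422031]), 'moment': array([-0.04404303, -0.01264009, -0.04012098]), 'gripper_force': 0.0, 'opening': 0.08768114464038693}
scene 454.96150301525074 454.96150301525074 255.292383398664 190.02641912734313 [[0.5320055999618789, 0.8466738039621763, 0.010654167889606244], [0.7345568441711089, -0.4552252878868029, -0.5031860291679005], [-0.4211843827714685, 0.2755238772821627, -0.8641124398808415]] [-0.3521509  -0.43859408  1.22440197]
top 495.64277934909677 495.64277934909677 254.17733417135793 191.60359266851418 [[0.0038048878705969616, -0.9996511721401363, -0.026135356648480934], [-0.9862331714880006, 0.0005694249030882022, -0.16535962993427245], [0.16531683001138137, 0.02640473052562466, -0.985886979283557]] [0.02082806 0.6480498  0.89343948]
```

View pics/scene0.png

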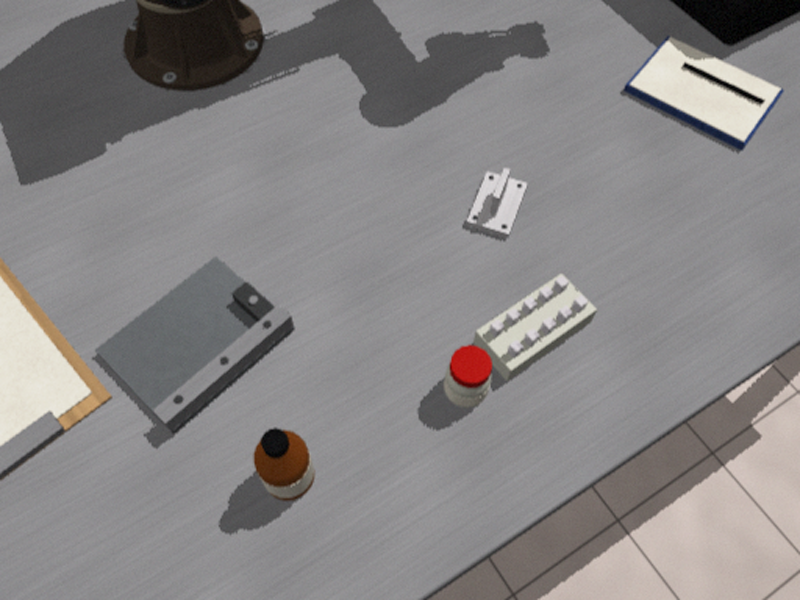

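View pics/top0.png

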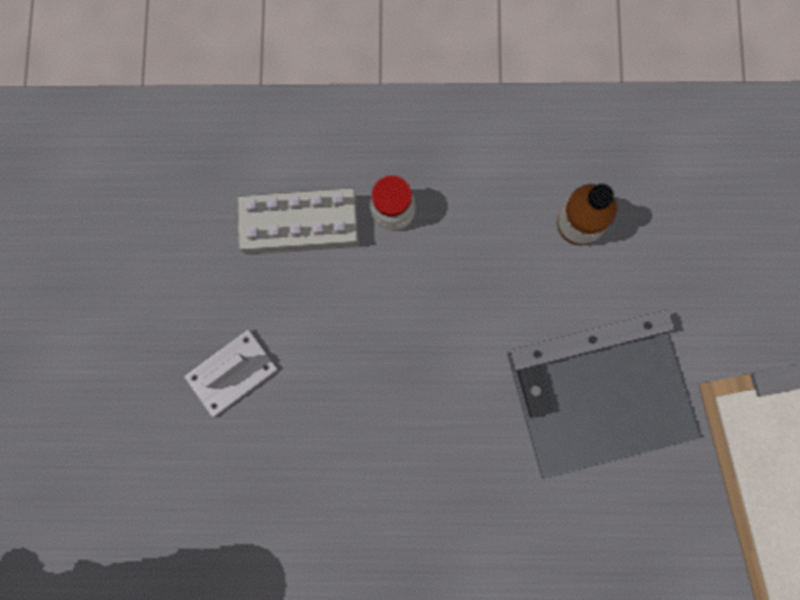

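The scene view shows the jig at left and the carrier at about (497,203). In the top view, the carrier foot corners are about (185,378), (250,331), (279,369), (213,416). The jig's front corners are (544,477) and (701,437), and its fence top runs from (509,352) to (680,314).

```bash
cat > h.py <<'E'
from plant import *
import numpy as np,cv2
from scipy.optimize import least_squares
from scipy.spatial.transform import Rotation as Ro
def proj(s,X):
    c=np.asarray(X)@np.array(s["R"]).T+s["t"]; return np.c_[s["fx"]*c[:,0]/c[:,2]+s["cx"],s["fy"]*c[:,1]/c[:,2]+s["cy"]]
def place(p,L):
    c,s_=np.cos(p[2]),np.sin(p[2]);L=np.array(L,float)/1000
    return np.c_[p[0]+c*L[:,0]-s_*L[:,1],p[1]+s_*L[:,0]+c*L[:,1],L[:,2]]
def fit(obs,p0):
    f=lambda p:np.concatenate([(proj(s,place(p,L))-((np.array(U)+.5)/1.5625-.5)).ravel() for s,L,U in obs])
    r=least_squares(f,p0,loss="soft_l1");return r.x,f(r.x)
E
python3 - <<'E'
from h import *
S=snapshot("scene");T=snapshot("top")
C=[(50,32,12),(50,-32,12),(-50,-32,12),(-50,32,12)]
ct=(T,C,[(250,331),(279,369),(213,416),(185,378)])
# scene: long axis from (507,238)... candidates
cs=(S,C,[(464,221),(507,238),(527,184),(489,171)])
for o in([ct],):
    for y in(-.6,.6,2.2): 
        p,r=fit(o,[.5,.2,y]);print(p,np.degrees(p[2]),abs(r).max())
for k in range(4):
    U=[(464,221),(507,238),(527,184),(489,171)];p,r=fit([ct,(S,C,U[k:]+U[:k])],[.5,.2,-.6]);print(k,p,np.degrees(p[2]),np.round(r,1))
J=[(-80,100,14),(-80,-100,14),(80,100,42),(80,-100,42),(55,-100,42)]
jt=(T,J[:4],[(544,477),(701,437),(509,352),(671,311)])
js=(S,J[:4],[(217,259),(96,355),(293,314),(172,422)])
for o in([jt],[js],[jt,js]):
    p,r=fit(o,[.5,-.2,.2]);print(p,np.degrees(p[2]),np.round(r,1))
E
```

```text
[ 0.5606465   0.23240153 -0.92544337] -53.02399899473689 1.1075481636805762
[ 0.5606465   0.23240153 -0.92544337] -53.02399930860437 1.1075480904431174
[0.56057801 0.20155692 2.0540609 ] 117.68902022485209 75.22649712451056
0 [ 0.56052271  0.232386   -0.9148856 ] -52.419083878647704 [ -0.5  -0.9  -0.4   0.3   0.7   1.3   0.2  -0.4  28.4   9.  -26.5 -10.1
 -26.5  -7.8  24.1   8.1]
1 [ 0.56121174  0.23252811 -0.94183442] -53.963137168891315 [  0.2  -0.9  -0.4   0.8  -0.1   0.6   0.1  -1.5   0.4  -1.6 -39.5  24.2
  -1.3   0.6  40.8 -23.3]
2 [ 0.56049788  0.23243385 -0.90102196] -51.624755282422115 [ -0.9  -1.   -0.4  -0.1   1.1   1.4   0.2   0.  -11.5  32.6 -14.7  33.
  13.5 -31.4  12.4 -35. ]
3 [ 0.56009657  0.23225597 -0.94516876] -54.15418079079297 [  0.4  -0.3  -0.3   1.4  -0.    1.2   0.2  -1.1  11.5  41.    0.3   0.1
 -13.1 -42.6   0.2   0.2]
[ 0.53482509 -0.23370472  0.25305971] 14.49925306650689 [-0.1  1.3  0.2  0.7  1.3 -1.1 -1.4 -0.8]
[ 0.53778564 -0.23060666  0.28875104] 16.544215765990817 [-1.1 -1.4  0.4 -0.5  0.6  0.1 -0.2  2.4]
[ 0.53543425 -0.2316872   0.26801033] 15.355860511356445 [-0.4  1.5 -0.6 -0.6 -0.1 -0.5 -3.4 -1.7 -0.8 -1.9 -0.5 -2.3 -0.3  0.6
 -2.7  1.6]
```

```bash
R='' ; 
python3 -m handwheel '[[1,0.97,0.57,0,0,0,0],[1,0.97,0.57,0,0,0,0],[1,0.97,0.57,0,0,0,0],[1,0.97,0.57,0,0,0,0],[1,0.97,0.57,0,0,0,0]]'
python3 -m handwheel '[[1,0.97,0.57,0,0,0,0],[1,0.97,0.57,0,0,0,0],[1,0.97,0.57,0,0,0,0],[1,0.97,0.57,0,0,0,0],[1,0.97,0.57,0,0,0,0]]'
python3 -m handwheel '[[1,0.97,0.57,0,0,0,0],[1,0.97,0.57,0,0,0,0],[1,0.97,0.57,0,0,0,0],[1,0.97,0.57,0,0,0,0],[1,0.97,0.57,0,0,0,0]]'
python3 -m handwheel '[[1,0.97,0.57,0,0,0,0],[1,0.97,0.57,0,0,0,0],[1,0.97,0.57,0,0,0,0],[1,0,0,0.8,0,0,1],[1,0,0,0.8,0,0,1]]'
python3 -m handwheel '[[1,0,0,0.8,0,0,1],[1,0,0,0.8,0,0,1],[1,0,0,0,0,0,1],[1,0,0,0,0,0,0.3],[1,0,0,0,0,0,0]]'
cat >> h.py <<'E'
def go(x,y,z,yaw):
    o=get_obs();p=np.array(o["tool_pos"]);R=Ro.from_euler("xyz",o["orientation"],degrees=True)
    G=Ro.from_euler("xyz",[180,0,yaw],degrees=True)
    print("t",o["clock"],p.round(4),np.round(o["orientation"],2),"F",np.round(o["force"],1))
    print("shift units",(R.inv().apply(np.array([x,y,z])-p)/.025).round(2),"turn",np.degrees((R.inv()*G).as_rotvec()/6).round(2))
def save(n,name,crop=None,k=2):
    s=snapshot(n);im=s["color"][:,:,::-1]
    if crop: im=im[crop[1]:crop[3],crop[0]:crop[2]]
    cv2.imwrite("pics/"+name+".png",cv2.resize(im,None,fx=k,fy=k,interpolation=cv2.INTER_CUBIC));return s
def wray(s,o,uv,z):
    "fisheye pixel -> world point at height z"
    d=np.array(uv,float)-[s["cx"],s["cy"]];r=np.hypot(*d);a=r/s["fx"];v=np.r_[np.sin(a)*d/max(r,1e-9),np.cos(a)]
    M=np.array(s["tool_from_camera"]);R=Ro.from_euler("xyz",o["orientation"],degrees=True)
    v=R.apply(M[:3,:3]@v);c=R.apply(M[:3,3])+o["tool_pos"];return c+v*(z-c[2])/v[2]
E
python3 - <<'E'
from h import *
go(.5606,.2324,.196,-53)
s=save("wrist","w1",k=1.5625);print({k:v for k,v in s.items() if k!="color"})
E
```

```text
clock: 0.82
tool_pos: [0.3331, 0.5169, 0.4049]
orientation: [-180.0, 0.0, -21.3]
force: [-0.1, 1.0, 0.1]
opening: 0.0878
gripper_force: 0.0
clock: 1.45
tool_pos: [0.42, 0.4066, 0.4048]
orientation: [-180.0, -0.0, -21.3]
force: [0.4, 1.0, 0.1]
opening: 0.0879
gripper_force: 0.0
clock: 2.08
tool_pos: [0.507, 0.2962, 0.4048]
orientation: [-180.0, -0.0, -21.3]
force: [0.8, 0.8, -0.6]
opening: 0.0874
gripper_force: 0.0
clock: 2.7
tool_pos: [0.5589, 0.2302, 0.3644]
orientation: [-180.0, -0.0, -33.5]
force: [-0.8, 0.5, -0.1]
opening: 0.0875
gripper_force: 0.0
clock: 3.32
tool_pos: [0.5587, 0.2313, 0.325]
orientation: [-180.0, -0.0, -53.0]
force: [-0.2, 0.6, 0.9]
opening: 0.0873
gripper_force: 0.0
t 3.325 [0.5587 0.2313 0.325 ] [-179.96   -0.    -52.98] F [-0.2  0.6  0.9]
shift units [ 0.01 -0.08  5.16] turn [-0.01 -0.    0.  ]
{'fx': 297.3186396354542, 'fy': 297.3186396354542, 'cx': 250.38057708379364, 'cy': 188.85030832473564, 'tool_from_camera': array([[ 3.43599648e-04, -9.64643356e-01, -2.63558491e-01,
         7.08404493e-02],
       [ 9.99999935e-01,  3.61275605e-04, -1.86011320e-05,
        -6.60878169e-04],
       [ 1.13160712e-04, -2.63558468e-01,  9.64643417e-01,
         2.05890984e-02],
       [ 0.00000000e+00,  0.00000000e+00,  0.00000000e+00,
         1.00000000e+00]])}
```

View pics/w1.png

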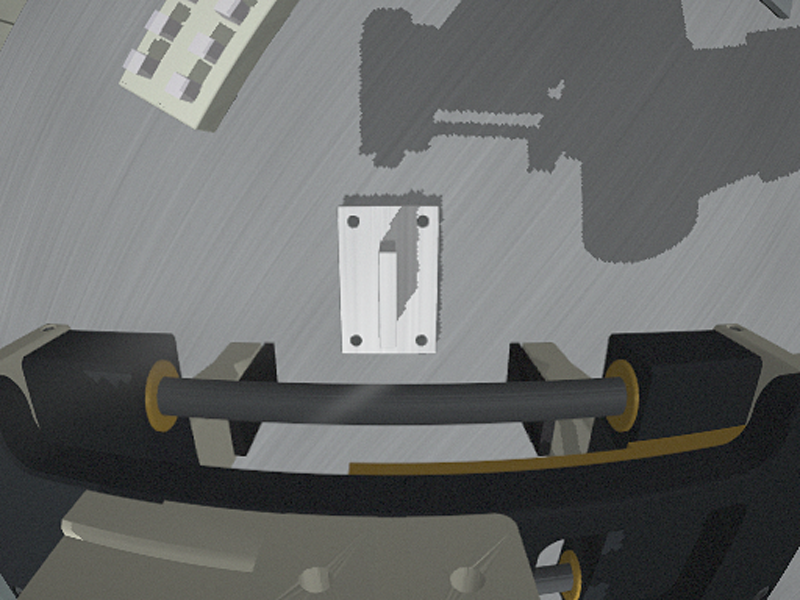

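The wrist view shows the carrier foot corners at about (339,207), (439,206), (436,352), (343,353), and the rack well clear.

```bash
python3 - <<'E'
from h import *
o=get_obs();s=snapshot("wrist")
P=[wray(s,o,(np.array(u)+.5)/1.5625-.5,.012) for u in[(339,207),(439,206),(436,352),(343,353)]]
P=np.array(P);c=P.mean(0);print(P.round(4),c)
d=P[0]+P[1]-P[2]-P[3];e=P[0]-P[1]+P[3]-P[2];print(np.degrees(np.arctan2(d[1],d[0])),np.degrees(np.arctan2(e[1],e[0])),np.hypot(*d[:2])/2,np.hypot(*e[:2])/2)
go(c[0],c[1],.196,np.degrees(np.arctan2(d[1],d[0])))
E
```

```text
[[0.6151 0.2132 0.012 ]
 [0.5652 0.1747 0.012 ]
 [0.5056 0.2529 0.012 ]
 [0.5557 0.2917 0.012 ]] [0.56041081 0.23314217 0.012     ]
-52.82405766763609 37.68230532567568 0.09838483421002214 0.06318330259713606
t 3.425 [0.5586 0.2316 0.3251] [-179.96    0.    -52.97] F [-0.4  0.8  0.3]
shift units [-0.01 -0.09  5.16] turn [-0.01  0.   -0.02]
```

```bash
python3 -m handwheel '[[1,0,-0.09,0.9,0,0,0],[1,0,0,0.9,0,0,0],[1,0,0,0.9,0,0,0],[1,0,0,0.9,0,0,0],[1,0,0,0.9,0,0,0]]'
python3 -m handwheel '[[1,0,0,0.6,0,0,0],[1,0,0,0,0,0,0],[0,0,0,0,0,0,0],[-1,0,0,0,0,0,0],[-1,0,0,0,0,0,0]]'
python3 -m handwheel '[[-1,0,0,0,0,0,0],[-1,0,0,0,0,0,0],[-1,0,0,0,0,0,0],[-1,0,0,0,0,0,0],[-1,0,0,0,0,0,0]]'
```

```text
clock: 4.05
tool_pos: [0.5604, 0.2333, 0.2118]
orientation: [-180.0, 0.0, -53.0]
force: [-0.1, 0.4, -0.0]
opening: 0.0875
gripper_force: 0.0
clock: 4.68
tool_pos: [0.5604, 0.2333, 0.1979]
orientation: [-179.9, 0.0, -53.0]
force: [-1.1, 0.1, -0.4]
opening: 0.0631
gripper_force: 0.0
clock: 5.3
tool_pos: [0.5603, 0.2332, 0.1971]
orientation: [180.0, -0.0, -53.0]
force: [0.4, 0.1, -0.2]
opening: 0.0133
gripper_force: 0.0
```

```bash
python3 -m handwheel '[[-1,0,0,-0.2,0,0,0],[-1,0,0,-0.8,0,0,0],[-1,0,0,-0.9,0,0,0],[-1,0,0,-0.9,0,0,0],[-1,0,0,-0.9,0,0,0]]'
python3 -m handwheel '[[-1,0,0,-0.5,0,0,0],[-1,0,0,0,0,0,0]]'
python3 - <<'E'
from h import *
p=[.5354,-.2317,np.radians(15.36)]
x=place(p,[(-12,-20,0)])[0];go(x[0],x[1],.3,15.4);print(get_obs()["gripper_force"],get_obs()["opening"])
E
```

```text
clock: 5.92
tool_pos: [0.56, 0.233, 0.2904]
orientation: [180.0, 0.0, -53.1]
force: [0.4, 0.9, -3.4]
opening: 0.0097
gripper_force: 30.0
clock: 6.18
tool_pos: [0.5603, 0.2333, 0.3028]
orientation: [-179.9, 0.0, -53.0]
force: [0.6, -0.5, -3.2]
opening: 0.0099
gripper_force: 30.0
t 6.175 [0.5603 0.2333 0.3028] [-1.7992e+02  1.0000e-02 -5.3050e+01] F [ 0.6 -0.5 -3.2]
shift units [14.83 12.72  0.09] turn [-1.000e-02 -1.000e-02 -1.141e+01]
29.997194409370422 0.00991145807129921
```

```bash
python3 -m handwheel '[[-1,0.5,0.43,0,0,0,0],[-1,0.95,0.82,0,0,0,0],[-1,0.95,0.82,0,0,0,0],[-1,0.95,0.82,0,0,0,0],[-1,0.95,0.82,0,0,0,0]]' >/dev/null
python3 -m handwheel '[[-1,0.95,0.82,0,0,0,0],[-1,0.95,0.82,0,0,0,0],[-1,0.95,0.82,0,0,0,0],[-1,0.95,0.82,0,0,0,0],[-1,0.95,0.82,0,0,0,0]]'  >/dev/null
python3 -m handwheel '[[-1,0.95,0.82,0,0,0,0],[-1,0.95,0.82,0,0,0,0],[-1,0.95,0.82,0,0,0,0],[-1,0.95,0.82,0,0,0,0],[-1,0.95,0.82,0,0,0,-0.5]]'  >/dev/null
python3 -m handwheel '[[-1,0,0,0,0,0,-1],[-1,0,0,0,0,0,-1],[-1,0,0,0,0,0,-1],[-1,0,0,0,0,0,-1],[-1,0,0,0,0,0,-1]]'  >/dev/null
python3 -m handwheel '[[-1,0,0,0,0,0,-1],[-1,0,0,0,0,0,-1],[-1,0,0,0,0,0,-1],[-1,0,0,0,0,0,-1],[-1,0,0,0,0,0,-1]]' 
python3 -m handwheel '[[-1,0,0,0,0,0,-0.9],[-1,0,0,0,0,0,0]]' 
python3 - <<'E'
from h import *
go(*place([.5354,-.2317,np.radians(15.36)],[(-12,-20,0)])[0][:2],.3,15.4)
save("wrist","w2",k=1.5625)
E
```

```text
clock: 9.3
tool_pos: [0.5288, -0.2219, 0.3009]
orientation: [-180.0, 0.1, 10.1]
force: [-0.5, 0.6, -3.1]
opening: 0.0098
gripper_force: 30.0
clock: 9.55
tool_pos: [0.529, -0.2219, 0.3011]
orientation: [-180.0, 0.1, 15.3]
force: [-0.2, -0.0, -2.3]
opening: 0.01
gripper_force: 30.0
t 9.55 [ 0.529  -0.2219  0.3011] [-1.7995e+02  1.0000e-01  1.5290e+01] F [-0.2 -0.  -2.3]
shift units [-0.33  1.25  0.04] turn [-0.01  0.02 -0.02]
```

View pics/w2.png

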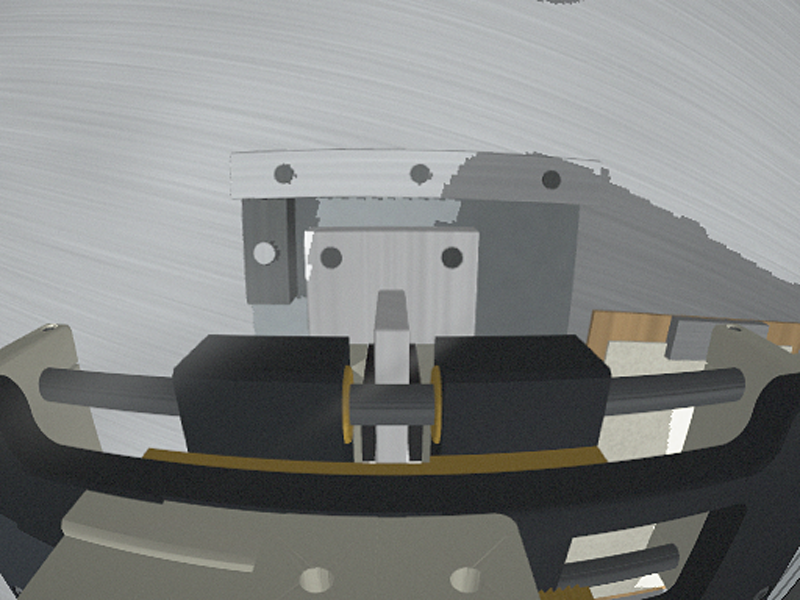

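The view shows the fence top's front edge from about (231,197) to (578,205), the stop block's top right edge at about x=294, and the held carrier well clear of both. I'll zoom in for accuracy.

```bash
python3 - <<'E'
from h import *
im=cv2.imread("pics/w2.png");im=cv2.resize(im,(512,384),interpolation=cv2.INTER_AREA)
s=save("wrist","w2c",crop=(140,90,390,225),k=3.2)
E
```

```text
(no output)
```

View pics/w2c.png

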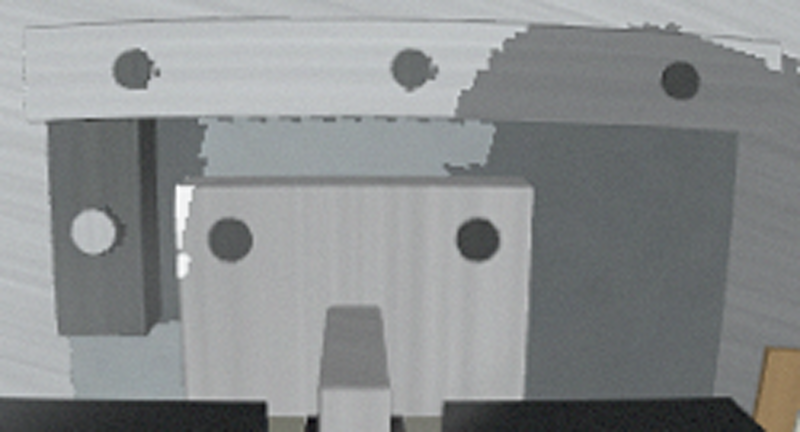

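```bash
cat > j.py <<'E'
from h import *
o=get_obs();s=snapshot("wrist")
N=lambda u:((u[0]+.5)/3.2-.5+140,(u[1]+.5)/3.2-.5+90)
def W(L,z):return np.array([wray(s,o,N(u),z) for u in L])[:,:2]
con=[(W([(50,121),(160,118.5),(400,120),(600,125),(735,130)],.042),0,55),(W([(25,28),(290,17),(520,23)],.042),0,80),
(W([(140,125),(143,230),(146,330)],.036),1,70),(W([(25,60),(25,120)],.042),1,100),(W([(60,334),(146,334)],.036),0,-5),(W([(48,125),(58,325)],.036),1,96),(W([(737,140),(715,395)],.014),1,-100)]
def f(p):
    c,n=np.cos(p[2]),np.sin(p[2]);out=[]
    for P,a,v in con:
        d=P-p[:2];q=np.c_[c*d[:,0]+n*d[:,1],-n*d[:,0]+c*d[:,1]];out.append((q[:,a]*1000-v))
    return np.concatenate(out)
r=least_squares(f,[.535,-.232,.26],loss="soft_l1",x_scale=[.01,.01,.01]);print(r.x,np.degrees(r.x[2]),f(r.x).round(1))
C=W([(192,186),(531,186)],o["tool_pos"][2]-.1963+.012);d=C[0]-C[1];print("carrier yaw",np.degrees(np.arctan2(d[1],d[0]))-90,np.hypot(*d),C.mean(0)-o["tool_pos"][:2])
E
python3 j.py
```

```text
[ 0.53527975 -0.23384309  0.25365929] 14.533606994384032 [-0.2 -0.3 -0.6 -0.2  0.6 -0.7  0.  -0.1  0.1  0.   0.4 -0.5 -0.1  0.7
  1.1 -0.5 -0.4  1.2  0.1]
carrier yaw 15.266626919281123 0.05922655380832522 [0.04886721 0.01240884]
```

```bash
cat >> h.py <<'E'
J=[.5353,-.2338,np.radians(14.5)]
def jg(x,y,z,yaw):
    go(*place(J,[(x,y,0)])[0][:2],z,yaw);o=get_obs();c,n=np.cos(J[2]),np.sin(J[2]);d=o["tool_pos"][:2]-J[:2];F=o["force"]
    print("jig xy mm",(1000*(c*d[0]+n*d[1])).round(1),(1000*(-n*d[0]+c*d[1])).round(1),"F jig",np.round([c*F[0]+n*F[1],-n*F[0]+c*F[1],F[2]],1),"M",np.round([c*o["moment"][0]+n*o["moment"][1],-n*o["moment"][0]+c*o["moment"][1],o["moment"][2]],2))
E
python3 -c "
from h import *
jg(-14,-20,.213,14.5)"
```

```text
t 9.7 [ 0.5294 -0.2217  0.3017] [-1.7998e+02  5.0000e-02  1.5230e+01] F [-0.2  0.2 -2.5]
shift units [-0.47  1.32  3.55] turn [-0.    0.01  0.12]
jig xy mm -2.7 13.2 F jig [-0.2  0.2 -2.5] M [-0.09 -0.02 -0.04]
```

```bash
python3 -m handwheel '[[-1,-0.24,0.66,0,0,0,0.13],[-1,-0.24,0.66,0,0,0,0],[-1,0,0,0.9,0,0,0],[-1,0,0,0.9,0,0,0],[-1,0,0,0.9,0,0,0]]' >/dev/null
python3 -m handwheel '[[-1,0,0,0.5,0,0,0],[-1,0,0,0.2,0,0,0],[-1,0,0,0,0,0,0],[-1,0,0,0,0,0,0]]'
python3 -c "
from h import *
jg(-14,-20,.211,14.5)"
```

```text
clock: 10.82
tool_pos: [0.527, -0.2566, 0.218]
orientation: [180.0, -0.1, 14.6]
force: [-0.0, 0.5, -2.2]
opening: 0.0099
gripper_force: 30.0
t 10.825 [ 0.527  -0.2566  0.218 ] [ 1.7997e+02 -6.0000e-02  1.4580e+01] F [-0.   0.5 -2.2]
shift units [-0.01 -0.    0.28] turn [ 0.01 -0.01  0.01]
jig xy mm -13.7 -20.0 F jig [ 0.1  0.5 -2.2] M [-0.08  0.01 -0.03]
```

Next: lower in small steps until contact.

```bash
for i in 1; do
python3 -m handwheel '[[-1,0,0,0.16,0,0,0],[-1,0,0,0,0,0,0]]'
python3 -m handwheel '[[-1,0,0,0.08,0,0,0],[-1,0,0,0,0,0,0]]'
python3 -m handwheel '[[-1,0,0,0.06,0,0,0],[-1,0,0,0,0,0,0]]'
python3 -m handwheel '[[-1,0,0,0.04,0,0,0],[-1,0,0,0,0,0,0]]'
done | grep -v grip
```

```text
clock: 11.08
tool_pos: [0.5266, -0.2564, 0.2131]
orientation: [-180.0, 0.0, 14.6]
force: [0.1, 0.6, -1.5]
opening: 0.0099
clock: 11.32
tool_pos: [0.5269, -0.2564, 0.2117]
orientation: [180.0, -0.0, 14.6]
force: [-0.7, 0.9, 3.7]
opening: 0.0097
clock: 11.58
tool_pos: [0.5268, -0.2564, 0.2117]
orientation: [180.0, -0.0, 14.6]
force: [-6.3, 4.7, 17.9]
opening: 0.0098
clock: 11.82
tool_pos: [0.5268, -0.2564, 0.2117]
orientation: [179.9, -0.1, 14.6]
force: [-8.7, 6.0, 26.8]
opening: 0.0099
```

```bash
python3 -c "
from h import *
jg(-14,-20,.211,14.5)"
python3 -m handwheel '[[-1,0,0,-0.06,0,0,0],[-1,0,0,0,0,0,0]]' |grep force
python3 -c "
from h import *
jg(-14,-20,.211,14.5); print(get_obs()['joint_pos'],get_obs()['tau'])"

```

```text
t 11.825 [ 0.5268 -0.2564  0.2117] [ 1.7993e+02 -7.0000e-02  1.4640e+01] F [-8.7  6.  26.8]
shift units [-0.    0.01  0.03] turn [ 0.01 -0.01  0.02]
jig xy mm -13.9 -19.7 F jig [-7.   8.  26.8] M [ 3.16  2.49 -0.03]
force: [-4.3, 3.7, 12.6]
gripper_force: 30.0
t 12.075 [ 0.5269 -0.2564  0.2117] [ 1.7996e+02 -6.0000e-02  1.4610e+01] F [-4.3  3.7 12.6]
shift units [-0.01  0.01  0.03] turn [ 0.01 -0.01  0.02]
jig xy mm -13.8 -19.8 F jig [-3.3  4.7 12.6] M [1.54 1.28 0.02]
[-6.83914234e+00  2.32975429e+01 -2.38331710e+01  3.03982884e-02
 -4.28020214e+01  1.11425336e+02] [-7.90999364e-01 -4.74268878e+01  2.03238040e+01  4.59735364e+00
  1.79823495e+00  7.52349675e-03]
```

```bash
python3 -m handwheel '[[-1,0,0,-0.03,0,0,0],[-1,0.16,0,0,0,0,0.01],[-1,0.16,0,0,0,0,0],[-1,0.16,0,0,0,0,0],[-1,0,0,0,0,0,0]]' |egrep 'pos|force|ori'
python3 -c "
from h import *
jg(-14,-20,.211,14.5)"
python3 -m handwheel '[[-1,0.12,0,0,0,0,0],[-1,0,0,0,0,0,0]]' |egrep 'pos|force|ori'
python3 -c "
from h import *
jg(5,-20,.211,14.5)"

```

```text
tool_pos: [0.5387, -0.2537, 0.2117]
orientation: [179.9, -0.0, 14.5]
force: [-1.8, -1.3, 6.5]
gripper_force: 30.0
t 12.7 [ 0.5387 -0.2537  0.2117] [ 1.7995e+02 -4.0000e-02  1.4540e+01] F [-1.8 -1.3  6.5]
shift units [-0.49 -0.01  0.03] turn [ 0.01 -0.01  0.01]
jig xy mm -1.7 -20.2 F jig [-2.1 -0.8  6.5] M [0.11 0.63 0.  ]
tool_pos: [0.5415, -0.253, 0.2117]
orientation: [180.0, -0.0, 14.5]
force: [-2.6, -0.4, 7.0]
gripper_force: 30.0
t 12.95 [ 0.5415 -0.253   0.2117] [ 1.7995e+02 -3.0000e-02  1.4530e+01] F [-2.6 -0.4  7. ]
shift units [ 0.15 -0.01  0.03] turn [ 0.01 -0.    0.01]
jig xy mm 1.2 -20.1 F jig [-2.6  0.3  7. ] M [0.1  0.86 0.02]
```

```bash
for i in 1; do
python3 -m handwheel '[[-1,0.08,0,0,0,-0.02,0],[-1,0,0,0,0,0,0]]'
python3 -c "
from h import *
jg(5,-20,.211,14.5)"
python3 -m handwheel '[[-1,0.06,0,0,0,-0.02,0],[-1,0,0,0,0,0,0]]'
python3 -c "
from h import *
jg(5,-20,.211,14.5)"
python3 -m handwheel '[[-1,0.04,0,0,0,0,0],[-1,0,0,0,0,0,0]]'
python3 -c "
from h import *
jg(5,-20,.211,14.5)"
done | egrep '^t|jig'

```

```text
tool_pos: [0.5434, -0.2525, 0.2117]
t 13.2 [ 0.5434 -0.2525  0.2117] [1.7995e+02 9.0000e-02 1.4530e+01] F [-3.1 -0.8  6.9]
jig xy mm 3.2 -20.2 F jig [-3.3 -0.   6.9] M [-0.01  0.74 -0.04]
tool_pos: [0.5449, -0.2522, 0.2118]
t 13.45 [ 0.5449 -0.2522  0.2118] [179.95   0.2   14.53] F [-3.5 -1.6  6.4]
jig xy mm 4.7 -20.2 F jig [-3.8 -0.7  6.4] M [-0.03  0.8  -0.  ]
tool_pos: [0.5452, -0.2521, 0.2118]
t 13.7 [ 0.5452 -0.2521  0.2118] [179.96   0.28  14.52] F [-5.7 -2.3  9.7]
jig xy mm 5.0 -20.2 F jig [-6.1 -0.8  9.7] M [-0.17  1.69  0.01]
```

```bash
cat >> h.py <<'E'
def avg(n=6):
    c,s=np.cos(J[2]),np.sin(J[2]);R=np.array([[c,s,0],[-s,c,0],[0,0,1]]);F=[];M=[]
    for i in range(n):
        o=get_obs();F.append(R@o["force"]);M.append(R@o["moment"]);snapshot("top")
    F=np.array(F);M=np.array(M);f=F.mean(0);m=M.mean(0);p=R@(o["tool_pos"]-np.r_[J[:2],0])
    print("t",o["clock"],"jig mm",(p*1000).round(2),"rpy",np.round(o["orientation"],2),"F",f.round(1),"sd",F.std(0).round(1),"M",m.round(2),"grip",round(o["opening"]*1000,1))
E
python3 -c "
from h import *
avg()"
python3 -m handwheel '[[-1,0,0,0,0,0.02,0],[-1,0,0,0,0,0,0]]' |grep clock
python3 -c "
from h import *
avg()"
python3 -m handwheel '[[-1,0,0,0,0,0.02,0],[-1,0,0,0,0,0,0]]' |grep clock
python3 -c "
from h import *
avg()"

```

```text
t 13.95 jig mm [  4.98 -20.24 211.8 ] rpy [179.96   0.28  14.52] F [-5.6 -0.7  9.3] sd [0.6 0.2 0.4] M [-0.15  1.77  0.04] grip 10.0
clock: 14.25
t 14.5 jig mm [  4.73 -20.24 211.77] rpy [179.97   0.19  14.52] F [-6.7 -0.4  9.9] sd [0.4 0.4 0.4] M [-0.27  2.09  0.03] grip 10.0
clock: 14.8
t 15.05 jig mm [  4.45 -20.25 211.71] rpy [1.7998e+02 1.1000e-01 1.4510e+01] F [-7.6 -0.5 10.8] sd [0.5 0.4 0.1] M [-0.41  2.5   0.03] grip 9.8
```

```bash
python3 -m handwheel '[[-1,0.02,0,0.01,0,0.015,0],[-1,0,0,0,0,0,0],[-1,0,0,0,0,0,0],[-1,0,0,0,0,0,0],[-1,0,0,0,0,0,0]]' |grep clock
python3 -c "
from h import *
avg(8)
save('wrist','w3',crop=(140,90,390,225),k=3.2)"

```

```text
clock: 15.72
t 16.075 jig mm [  4.4  -20.31 211.69] rpy [1.7999e+02 8.0000e-02 1.4510e+01] F [-10.2  -0.7  14.5] sd [0.5 0.3 0.6] M [-0.32  3.51  0.03] grip 9.8
```

View pics/w3.png

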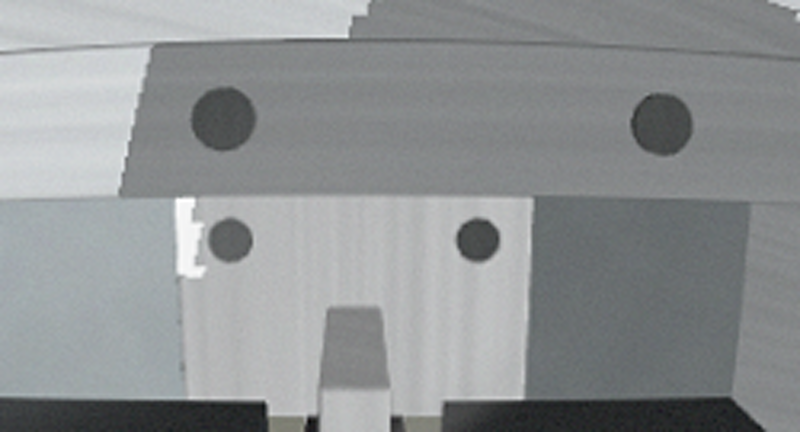

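The short end sits flush against the fence face at about (180–530,197), and the holes haven't moved in the view, so the grip has not slipped. Now back off, lift, and make the quarter turn.

```bash
python3 -m handwheel '[[-1,-0.1,0,-0.04,0,0,0],[-1,-0.6,0,0,0,0,0],[-1,0,0,-0.5,0,0,0],[-1,0,0,-0.8,0,0,0],[-1,0,0,-0.5,0,0,0]]' |grep pos
python3 -m handwheel '[[-1,0,0,0,0,0,1],[-1,0,0,0,0,0,1],[-1,0,0,0,0,0,1],[-1,0,0,0,0,0,1],[-1,0,0,0,0,0,1]]' |grep clock
python3 -m handwheel '[[-1,0,0,0,0,0,1],[-1,0,0,0,0,0,1],[-1,0,0,0,0,0,1],[-1,0,0,0,0,0,1],[-1,0,0,0,0,0,1]]' |grep clock
python3 -m handwheel '[[-1,0,0,0,0,0,1],[-1,0,0,0,0,0,1],[-1,0,0,0,0,0,1],[-1,0,0,0,0,0,1],[-1,0,0,0,0,0,1]]' |grep clock
python3 -m handwheel '[[-1,0,0,0,0,0,0],[-1,0,0,0,0,0,0]]' |grep clock
python3 -c "
from h import *
jg(10,4,.216,-75.5)"
```

```text
tool_pos: [0.5292, -0.2559, 0.2579]
clock: 17.42
clock: 18.05
clock: 18.68
clock: 18.92
t 18.925 [ 0.529  -0.2558  0.2567] [-179.91    0.    -75.36] F [-0.   0.8 -2.7]
shift units [-0.95 -0.86  1.63] turn [-0.01  0.    0.02]
jig xy mm -11.6 -19.7 F jig [ 0.2  0.8 -2.7] M [ 0.07 -0.02  0.01]
```

```bash
python3 -m handwheel '[[-1,-0.48,-0.43,0,0,0,0.02],[-1,-0.47,-0.43,0.6,0,0,0],[-1,0,0,0.7,0,0,0],[-1,0,0,0.3,0,0,0],[-1,0,0,0,0,0,0]]' |grep pos
python3 -m handwheel '[[-1,0,0,0.12,0,0,0],[-1,0,0,0.04,0,0,0],[-1,0,0,0,0,0,0]]' |egrep 'pos|force'
python3 -m handwheel '[[-1,0,0,0.04,0,0,0],[-1,0,0,0,0,0,0]]' |egrep 'pos|force'
python3 -c "
from h import *
jg(23,20,.216,-75.5)
avg()"
```

```text
tool_pos: [0.544, -0.2271, 0.2156]
tool_pos: [0.544, -0.2276, 0.2129]
force: [-0.3, -1.1, -2.6]
gripper_force: 30.0
tool_pos: [0.544, -0.2275, 0.2118]
force: [0.2, -0.6, -1.3]
gripper_force: 30.0
t 20.175 [ 0.544  -0.2275  0.2118] [-1.799e+02 -1.000e-02 -7.561e+01] F [ 0.2 -0.6 -1.3]
shift units [-0.65 -0.52 -0.17] turn [-0.02 -0.   -0.02]
jig xy mm 10.0 3.9 F jig [ 0.  -0.6 -1.3] M [ 0.03 -0.06 -0.02]
t 20.425 jig mm [ 10.05   3.89 211.78] rpy [-1.799e+02 -1.000e-02 -7.560e+01] F [ 0.1 -0.2 -1.7] sd [0.4 0.4 0.6] M [-0.01 -0.03 -0.02] grip 9.7
```

```bash
python3 -m handwheel '[[-1,0,0,0.03,0,0,-0.02],[-1,-0.2,-0.18,0,0,0,0],[-1,-0.2,-0.18,0,0,0,0],[-1,-0.16,-0.1,0,0,0,0],[-1,0,0,0,0,0,0]]' |grep clock
python3 -c "
from h import *
avg()"
python3 -m handwheel '[[-1,-0.06,0,0,0,0,0],[-1,0,0,0,0,0,0]]' |grep clock
python3 -c "
from h import *
avg(3)"
python3 -m handwheel '[[-1,-0.03,0,0,0,0,0],[-1,0,0,0,0,0,0]]' |grep clock
python3 -c "
from h import *
avg(3)"
```

```text
clock: 21.1
t 21.35 jig mm [ 21.81  17.99 211.72] rpy [-1.7988e+02 -3.0000e-02 -7.5450e+01] F [-1.7  0.5  6.7] sd [0.6 0.3 0.3] M [0.23 0.89 0.03] grip 10.0
clock: 21.65
t 21.75 jig mm [ 21.8   19.21 211.72] rpy [-1.7988e+02 -5.0000e-02 -7.5450e+01] F [-1.8 -2.7  5.9] sd [0.6 0.5 0.6] M [-0.52  0.89  0.06] grip 10.0
clock: 22.05
t 22.15 jig mm [ 21.79  19.84 211.72] rpy [-1.7987e+02 -6.0000e-02 -7.5450e+01] F [-2.1 -3.3  5.8] sd [0.5 0.1 0.3] M [-0.86  0.94  0.01] grip 9.8
```

```bash
python3 -m handwheel '[[-1,-0.02,0,0,0,0,0],[-1,0,0,0,0,0,0]]' |grep clock
python3 -c "
from h import *
avg(3)"
python3 -m handwheel '[[-1,-0.02,0,0,0,0,0],[-1,0,0,0,0,0,0]]' |grep clock
python3 -c "
from h import *
avg(3)"
python3 -m handwheel '[[-1,-0.02,0,0,0,0,0],[-1,0,0,0,0,0,0]]' |grep clock
python3 -c "
from h import *
avg(3)"
```

```text
clock: 22.45
t 22.55 jig mm [ 21.79  20.29 211.72] rpy [-1.7988e+02 -6.0000e-02 -7.5450e+01] F [-1.8 -3.2  5. ] sd [0.3 0.6 0.2] M [-0.93  0.94  0.02] grip 9.9
clock: 22.85
t 22.95 jig mm [ 21.77  20.5  211.74] rpy [-1.7987e+02 -9.0000e-02 -7.5450e+01] F [-2.7 -5.3  4.5] sd [0.4 0.2 0.3] M [-1.83  1.04  0.04] grip 9.7
clock: 23.25
t 23.35 jig mm [ 21.78  20.64 211.81] rpy [-1.7987e+02 -1.2000e-01 -7.5450e+01] F [-3.3 -8.1  3.8] sd [0.5 0.2 0.3] M [-2.85  1.11  0.01] grip 9.6
```

```bash
python3 -m handwheel '[[-1,0.02,-0.03,0.02,0,0,0],[-1,0,0,0,0,0,0]]' |grep clock
python3 -c "
from h import *
avg(3)"
python3 -m handwheel '[[-1,0,-0.03,0.01,0,0,0],[-1,0,0,0,0,0,0]]' |grep clock
python3 -c "
from h import *
avg(3)"
python3 -m handwheel '[[-1,0,-0.02,0.01,0,0,0],[-1,0,0,0,0,0,0]]' |grep clock
python3 -c "
from h import *
avg(3)"
```

```text
clock: 23.65
t 23.75 jig mm [ 21.99  20.45 211.69] rpy [-1.7993e+02 -8.0000e-02 -7.5450e+01] F [-5.8 -5.  10.4] sd [0.5 0.2 0.2] M [-1.43  2.2   0.01] grip 9.8
clock: 24.05
t 24.15 jig mm [ 22.18  20.43 211.68] rpy [-1.7999e+02 -7.0000e-02 -7.5460e+01] F [-8.5 -4.1 15.2] sd [0.3 0.6 0.6] M [-1.32  3.14  0.05] grip 9.9
clock: 24.45
t 24.55 jig mm [ 22.33  20.44 211.66] rpy [ 1.7997e+02 -7.0000e-02 -7.5460e+01] F [-10.7  -4.5  17.9] sd [0.2 0.7 0.2] M [-1.14  3.86 -0.  ] grip 9.9
```

```bash
python3 -m handwheel '[[-1,0,-0.04,-0.025,0,0,0],[-1,0,0,0,0,0,0]]' |grep clock
python3 -c "
from h import *
avg(4)"
python3 -m handwheel '[[-1,0,-0.02,-0.015,0,0,0],[-1,0,0,0,0,0,0],[-1,0,0,0,0,0,0]]' |grep clock
python3 -c "
from h import *
avg(4)
save('wrist','w4',crop=(140,70,390,225),k=3.2);save('top','t4',crop=(310,180,460,310),k=4)"
```

```text
clock: 24.85
t 25.0 jig mm [ 22.6   20.37 211.71] rpy [ 1.7987e+02 -4.0000e-02 -7.5480e+01] F [-12.2  -4.9  15.5] sd [0.5 0.6 0.4] M [-1.81  4.27  0.06] grip 9.5
clock: 25.42
t 25.575 jig mm [ 22.78  20.37 211.74] rpy [ 1.7982e+02 -3.0000e-02 -7.5490e+01] F [-12.7  -6.4  13.1] sd [0.8 0.4 0.3] M [-2.19  4.43  0.08] grip 9.8
```

View pics/w4.png

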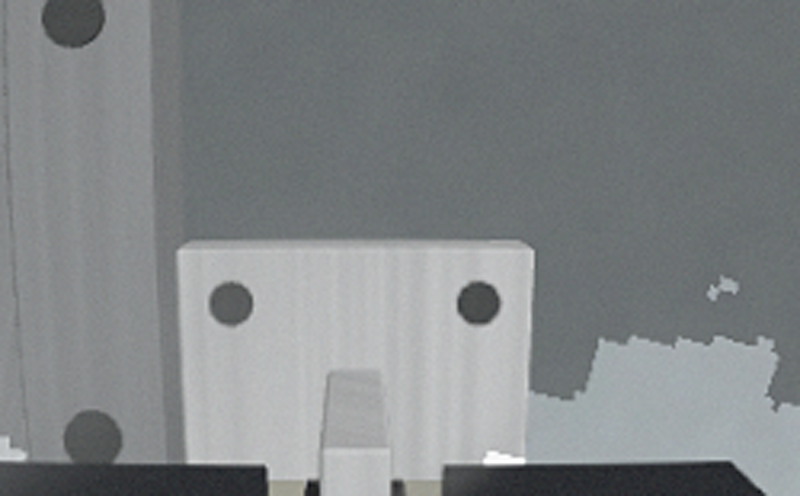

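View pics/t4.png

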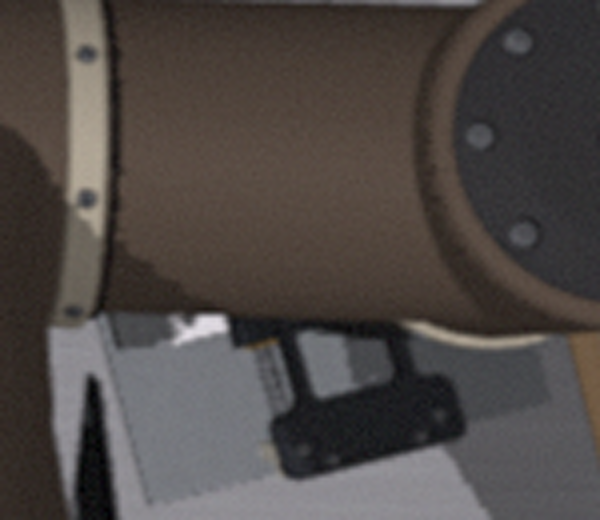

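The wrist view shows the carrier's long side along the fence base line at x≈183, from row 242 down. In the top view the arm hides the carrier. The tool has rolled about 0.2° under the push, so I'll trim that while keeping the push.

```bash
python3 -m handwheel '[[-1,0,0.02,0,0.03,0,0],[-1,0,0,0,0,0,0],[-1,0,0,0,0,0,0]]' |grep clock
python3 -c "
from h import *
avg(4)"
```

```text
clock: 26.1
t 26.25 jig mm [ 22.27  20.33 211.68] rpy [ 1.7999e+02 -3.0000e-02 -7.5490e+01] F [-12.2  -6.9  13.4] sd [0.5 0.4 0.5] M [-2.28  4.5   0.09] grip 9.4
```

```bash
python3 -m handwheel '[[-1,0.005,-0.003,-0.008,0,0,0],[-1,0,0,0,0,0,0],[-1,0,0,0,0,0,0],[-1,0,0,0,0,0,0],[-1,0,0,0,0,0,0]]' |grep clock
python3 -c "
from h import *
avg(6)"
```

```text
clock: 26.92
t 27.175 jig mm [ 22.31  20.31 211.7 ] rpy [ 1.7998e+02 -1.0000e-02 -7.5500e+01] F [-12.3  -6.6  12.1] sd [0.6 0.1 0.6] M [-2.19  4.39  0.09] grip 9.9
```

Steady: about 12 N into the fence, 12 N down, end on the stop, tool level. Handing in.

```bash
python3 -c "
from plant import *
print(close_job())"
```

```text
the job is handed in; nothing more can be done
None
```

The job is handed in at about 27 s: short end pressed square on the fence first, then after the quarter turn the carrier is held with a long side on the fence and an end on the stop, pushing about 12 N into the fence and 12 N down by the wrist sensor; I steered clear of the jar, bottle and rack.

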